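# Lay out a nail technician's desk

### The job

Set the nail desk for the next client: put the black gel jar in the centre of the steel tray and stand the small clear pot with the white cap centrally on top of it; lay the chunky buffer block in the tray in the middle of the gap between the jar and the tray's left end, and the thin sponge file in the middle of the gap between the jar and the right end, both flat and pointing squarely from the tray's front to its back (left, right and front as the robot sees them). Stand the glass dispenser bottle upright on the centre of the cork coaster without tipping it over on the way, and leave the brush cup and the phone where they are.

Things in the scene. Friction and masses are not known exactly. Their poses are not given: they have to be found in the camera images.
- tray: shallow open stainless steel tray, 140 mm along its x (front to back) by 260 mm along its y, 14 mm high, walls and floor 3 mm thick (inside 134 x 254 mm). Fixed. Origin at the centre of its underside, so its inner floor is at 3 mm; x points to its back (away from the robot, give or take 15 degrees), y to its left end, z up. It may stand left or right of the coaster
- coaster: round cork coaster, 90 mm across, 6 mm thick, fixed. Origin at the centre of its underside, z up
- gel_jar: black squat gel jar with a flat, screwed-on lid: lid 53 mm across (upper 16 mm), body 50 mm across, 36 mm high, about 90 g. Loose, stands upright at the start. Origin at the centre of its underside, z up
- pot: small round pot, clear glass foot 30 mm across and 12 mm high under a white cap 34 mm across and 12 mm high, 24 mm high in all, flat top and bottom, about 35 g. Loose, stands upright. Origin at the centre of its underside, z up
- buffer: chunky white nail buffer block with grey ends, 95 mm long (its x) by 28 mm (y) by 28 mm high (z), about 30 g. Loose, lies at the start roughly crosswise (along world y, give or take 29 degrees) on the desk. Origin at the centre of its underside
- file: thin grey sponge nail file with a white line round its edge, a flat board with round ends, 110 mm long (its x) by 24 mm wide (y) by 12 mm thick (z), rigid, about 25 g. Loose, lies flat, at the start roughly crosswise (along world y, give or take 29 degrees). Origin at the centre of its underside
- bottle: green glass dispenser bottle with a domed steel cap: straight body 58 mm across up to 70 mm height, then a shoulder and the cap 44 mm across, 100 mm high in all, about 220 g. Loose, stands upright. Origin at the centre of its underside, z up
- brush_cup: bystander: clear cup 76 mm across and 90 mm high with brushes standing in it up to about 180 mm, loose, at the right. Origin at the centre of its underside. Leave alone
- phone: bystander: black phone lying flat, 74 mm (x) by 150 mm (y) by 9 mm, loose, at the left, its long side pointing away from the robot. Origin at the centre of its underside. Leave alone
Mind the look-alikes: they are no part of the job. Several things look just like the file: the one meant starts farthest to the robot's right.

How it is judged (in metres and radians):
At the end, for the whole second after the job is handed in: In the tray's frame: jar within 13 mm of the centre on x and y; pot upright on its lid, within 10 mm; buffer 77 mm left and file 77 mm right of the centre, each within 15 mm on x and y, lying on the floor, within 0.2 rad of front-to-back; bottle upright on the coaster within 13 mm; all at rest (x of gel_jar in the frame of tray between -0.013 and 0.013 m and y of gel_jar in the frame of tray between -0.013 and 0.013 m and z of gel_jar in the frame of tray between -0.001 and 0.007 m and angle between each of gel_jar, pot, bottle's own z axis and vertical below 0.1 rad and horizontal distance between pot and gel_jar below 0.01 m and z of pot in the frame of gel_jar between 0.032 and 0.04 m and x of buffer in the frame of tray between -0.015 and 0.015 m and y of buffer in the frame of tray between 0.062 and 0.092 m and angle between the x axis of each of buffer, file and the x axis of tray, either way round below 0.2 rad and z of buffer in the frame of tray below 0.034 m and x of file in the frame of tray between -0.015 and 0.015 m and y of file in the frame of tray between -0.092 and -0.062 m and z of file in the frame of tray below 0.018 m and horizontal distance between bottle and coaster below 0.013 m and z of bottle in the frame of coaster between 0.002 and 0.01 m and angle between the z axis of file and the z axis of tray, either way round below 0.15 rad and linear speed of each of gel_jar, pot, buffer, file, bottle below 0.02 m/s); the robot touches nothing.
It fails at once if the brush cup was moved (distance of brush_cup from where it was at the start of the episode above 0.015 m).
It fails at once if the phone was moved (distance of phone from where it was at the start of the episode above 0.015 m).
It fails at once if the bottle was tipped over (angle between bottle's own z axis and vertical above 0.7 rad).
It also fails if it takes over 112 s, if anything falls off the work surface, if the arm or the gripper's body presses on something with over 40 N, if the wrist force passes 120 N, or if a joint passes its speed limit or range.

### The arm

A 7-joint arm with a two-finger parallel gripper is mounted at the origin on the work surface. World frame = base frame: x ahead of the robot, y to its left, z up, the work surface at z = 0. Lengths are in mm, angles in rad, forces in N, time in s.
With the tool pointing down it reaches from about 400 to 875 mm from the base axis. Payload 4.4 kg.
Tool frame: the origin (TCP) lies midway between the tips of the shut fingers; the grasp point (between the pads) lies ctrl.grip_depth behind it (ctrl.grip_depth is the distance from the TCP to the grasp point, in mm); z points along the fingers, y is the line along which they close (so a half turn about z gives the same grasp; the last joint's range is limited). The gripper opens to 85 mm and grips with 20 to 120 N. Pads are 22 mm wide; open, the fingers measure 114 mm over their backs; the gripper's body (76 mm by 85 mm) begins 54 mm behind the grasp point. The pads swing forward as they close: fully open they stand 13 mm farther back than shut.
Start: joints at [1.167, 0.628, 0.038, 1.517, -0.027, 0.996, -0.02], TCP at [215.446, -613.271, 231.313] pointing down, gripper open.
Joint ranges: [-3.06, 3.06], [-0.37, 2.12], [-1.25, 1.32], [0.18, 2.47], [-1.1, 4.24], [0.23, 1.98], [-2.94, 2.94]. Speed limits (rad/s): [2.57, 2.57, 3.14, 3.14, 3.14, 3.14, 3.14].

### API

Orientations are given as [roll, pitch, yaw] about the fixed x, y, z axes, in that order (R = Rz(yaw) Ry(pitch) Rx(roll)).
In Python, from cell import ctrl gives the robot as it stands.
- The arm moves only by the tool carry_out, never from a script. Its argument "deltas" is one flat list of numbers, 7 for each row, row after row: the turn, a rotation vector about the tool's x, y, z in degrees, then the shift along the tool's x, y, z in m, then the closure, from -1 (fully open) to 1 (shut). In form: [wx, wy, wz, dx, dy, dz, claw, wx, wy, wz, dx, dy, dz, claw, ...]. A call has 1 to 12 rows; each row shifts and turns the commanded pose from where the row before left it, along the tool's axes as they then stand; what a row does not reach is not made up. A row lasts 1/8 s, in which the tool goes at most 62.5 mm and 10.7 degrees, less where a joint would pass 70% of its speed; a pose out of reach is approached as far as the arm can. A call with a gripper value outside its range is refused whole. The fingers move at their own pace and stop on an object; the grip force is fixed at half the most. Time passes only in rows, so rows that do not move let the fingers close. It gives the time, the measured TCP pose, the force, the opening and the grip force at its end, in the units of the state.
- ctrl.read_state(): the state, without advancing time (a new reading comes with each control period).
- ctrl.get_image(name): name is "side" or "top" or "wrist"; returns the picture (480x640x3 uint8, red, green, blue); there is no depth.
- ctrl.calibration(name): a dict with "mtx" (3x3 intrinsics, pixels), "R" (3x3) and "t" (3): a world point X has camera coordinates R X + t. Camera axes: x right, y down, z forward; pixel columns grow to the right and rows downward; lengths in mm; the calibration is good to about 2 mm. The wrist camera is an equidistant fisheye: a pixel r from the principal point sees the ray r / f radians off the axis. A picture is of the moment at which its call begins: read the wrist's pose just before it. calibration takes no time and is no camera call; for the wrist camera it gives the pose at the moment of the call.
- ctrl.finish_job(): hands the job in; it is judged then, once.
The state is a dict: "clock": time; "qpos": joint angles; "qd": joint speeds; "tau": joint torques, N m; "eef_pos": TCP position; "tool_rot": TCP orientation; "force": force on the tool from outside, world axes, zero at the start; "torque": the same for the moment, N m; "width": finger opening in mm; "gripper_force": force on a finger pad.
Only numpy, scipy, OpenCV 4.12 (cv2) and the standard library are available. Lean on these libraries where they do the work, as an engineer would, in place of code of your own. Each camera call takes 0.05 s, during which the arm holds its last target. There are 200 camera calls.

## Working session

There is one attempt and no reset: what is moved stays moved. The work goes in short steps, Python scripts to look and compute and a tool call to move; the robot and the scene stay as the last step left them, time stands still between calls to the robot, and variables do not carry over. Pictures are saved under pics/ and viewed, at most 14 in all, crops included, and the job is handed in when it is done.

Besides the shell and the picture viewer there is one more tool, called after "Call:" in YAML: its name, and indented under it one key for each argument. carry_out: Moves the arm, as the interface text tells. Its arguments: {"type":"object","properties":{"deltas":{"type":"array"}},"required":["deltas"]}

```bash
ls; mkdir -p pics
python3 - <<'E'
from cell import ctrl
import cv2
s=ctrl.read_state();print(s['clock'],s['eef_pos'],s['tool_rot'],s['width'],ctrl.grip_depth)
for n in('top','side'):
    im=ctrl.get_image(n);cv2.imwrite(f'pics/{n}0.png',im[...,::-1]);c=ctrl.calibration(n);print(n,c)
E
```

```text
pics
0.0 [ 215.18611473 -612.68550346  230.38218102] [-3.13969087e+00  7.84260889e-05  3.37765237e-01] 85.36921606031727 18.700000000000003
top {'mtx': array([[555.49432548,   0.        , 327.88414888],
       [  0.        , 555.49432548, 236.65794928],
       [  0.        ,   0.        ,   1.        ]]), 'R': array([[ 0.01348449, -0.99989311,  0.00565119],
       [-0.98606527, -0.01423478, -0.16574874],
       [ 0.16581147, -0.0033374 , -0.98615182]]), 't': array([1.32210306e+00, 4.36121198e+02, 1.34632705e+03])}
side {'mtx': array([[549.20423636,   0.        , 314.63262897],
       [  0.        , 549.20423636, 245.93918637],
       [  0.        ,   0.        ,   1.        ]]), 'R': array([[-0.92206089, -0.38703973,  0.0019927 ],
       [-0.29806867,  0.70679833, -0.64155373],
       [ 0.24689835, -0.59214556, -0.76707551]]), 't': array([ 398.82350298,  123.13500458, 1160.71803947])}
```

View pics/top0.png

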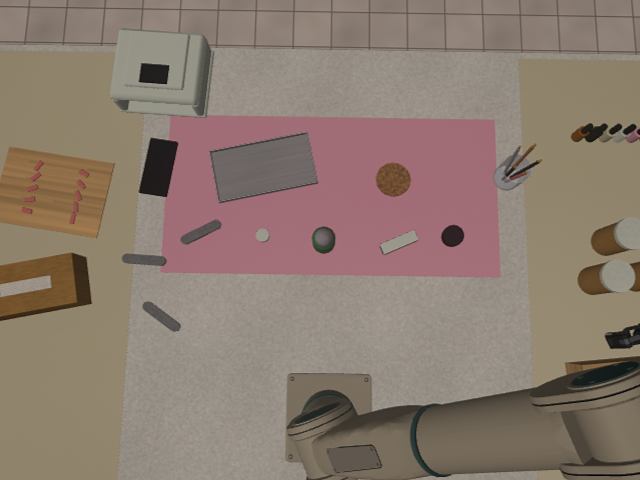

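View pics/side0.png

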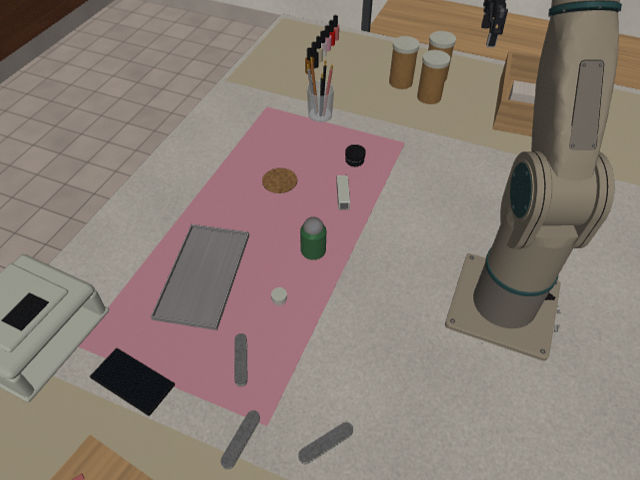

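Top view: three file look-alikes at (201,232), (144,260) and (161,316). The one farthest to the robot's right is (201,232), on the pink mat. The others: jar (453,236), buffer (399,243), bottle (323,240), pot (262,235), coaster (393,180), tray (264,167), phone (159,167), brush cup (512,175). The side view agrees.

```bash
cat > h.py <<'E'
from cell import ctrl
import cv2, numpy as np
def ray(n,uv,c=None):
    c=c or ctrl.calibration(n); R=np.array(c['R']);t=np.array(c['t']);K=np.array(c['mtx'])
    uv=np.atleast_2d(np.asarray(uv,float))
    if n=='wrist':
        d=(uv-K[:2,2])/[K[0,0],K[1,1]]; r=np.linalg.norm(d,axis=1,keepdims=True)
        d=np.hstack([d/np.maximum(r,1e-9)*np.sin(r),np.cos(r)])
    else: d=np.hstack([(uv-K[:2,2])/[K[0,0],K[1,1]],np.ones((len(uv),1))])
    return -R.T@t, d@R
def toplane(n,uv,z,c=None):
    o,d=ray(n,uv,c); return (o+d*((z-o[2])/d[:,2:]))[:,:2]
def proj(n,X,c=None):
    c=c or ctrl.calibration(n); p=np.atleast_2d(X)@np.array(c['R']).T+np.array(c['t']);K=np.array(c['mtx'])
    return p[:,:2]/p[:,2:]*[K[0,0],K[1,1]]+K[:2,2]
def save(n,name):
    im=ctrl.get_image(n); cv2.imwrite(f'pics/{name}.png',im[...,::-1]); return im
def blob(mask,roi):
    x0,y0,x1,y1=roi; m=np.zeros(mask.shape,np.uint8); m[y0:y1,x0:x1]=mask[y0:y1,x0:x1]*255
    cs,_=cv2.findContours(m,cv2.RETR_EXTERNAL,cv2.CHAIN_APPROX_NONE)
    return max(cs,key=cv2.contourArea)[:,0,:].astype(np.float32)
def rect(P):
    (c,(w,h),a)=cv2.minAreaRect(P.astype(np.float32)); 
    if w<h: w,h,a=h,w,a+90
    return np.round(c,1),round(w,1),round(h,1),round((a+90)%180-90,1)
E
python3 - <<'E'
from h import *
im=cv2.imread('pics/top0.png');hsv=cv2.cvtColor(im,cv2.COLOR_BGR2HSV)
h,s,v=[hsv[...,i].astype(int) for i in range(3)]
b,g,r=[im[...,i].astype(int) for i in range(3)]
notpink=~((r-g>25)&(h>150))
P={}
for name,roi,z in [('tray',(200,125,330,210),14),('coaster',(370,155,418,205),6),('file',(172,212,230,250),12),('pot',(248,222,278,248),24),('bottle',(305,220,342,260),70),('buffer',(372,224,425,262),28),('jar',(435,220,470,252),36)]:
    m=notpink
    c=blob(m,roi)
    print(name,len(c),rect(c),'->',rect(toplane('top',c,z)))
for q in [(180,222),(264,167),(393,180)]: print(h[q[1],q[0]],s[q[1],q[0]],v[q[1],q[0]])
crop=np.hstack([cv2.resize(im[205:265,165:285],(400,200)),cv2.resize(im[205:265,365:485],(400,200))])
crop=np.vstack([crop,cv2.resize(im[110:230,190:430],(800,400))])
cv2.imwrite('pics/crop0.png',crop)
print(ctrl.calibration('wrist'))
E
```

```text
tray 296 (array([262.8, 166.9]), 101.2, 53.1, -11.3) -> (array([620.8, 177.4]), 259.7, 142.3, -77.4)
coaster 95 (array([392.8, 179.3]), 33.9, 33.2, 45.0) -> (array([ 594.7, -158.7]), 88.7, 88.5, 44.6)
file 87 (array([200.6, 231.7]), 43.4, 9.8, -26.6) -> (array([448.4, 329.9]), 108.5, 25.7, -61.8)
pot 38 (array([262.5, 234.5]), 13.0, 13.0, -90.0) -> (array([441.3, 171.7]), 33.3, 32.6, 2.0)
bottle 72 (array([323. , 239.5]), 27.0, 22.0, -90.0) -> (array([423.4,  19.3]), 66.4, 53.5, 0.8)
buffer 88 (array([398.6, 242.1]), 38.5, 11.9, -22.9) -> (array([ 426.2, -169.7]), 97.3, 29.8, -66.2)
jar 59 (array([452.3, 235.8]), 21.9, 19.8, -45.0) -> (array([ 443. , -302.7]), 56.3, 48.9, -45.0)
174 81 160
4 17 107
13 139 110
{'mtx': array([[371.64829954,   0.        , 320.79694721],
       [  0.        , 371.64829954, 242.91440211],
       [  0.        ,   0.        ,   1.        ]]), 'R': array([[ 0.3328338 , -0.94298387, -0.00175712],
       [-0.89885431, -0.31782018,  0.30174702],
       [-0.28510102, -0.09885221, -0.95338641]]), 't': array([-648.8249205 ,  -40.89114367,  378.80610819])}
```

View pics/crop0.png

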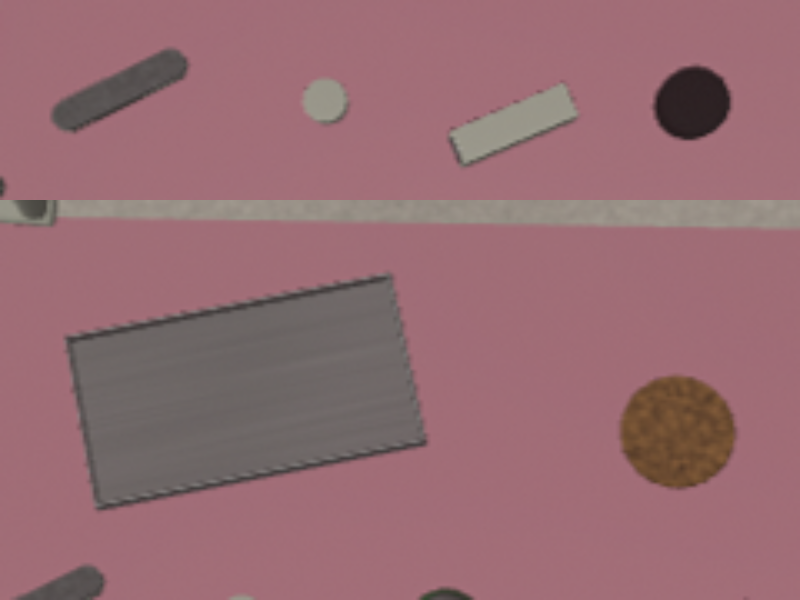

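The crop confirms the file at (201,232) as a grey board with rounded ends. The tray's yaw is about 12.6°.

```bash
cat >> h.py <<'E'
from scipy.spatial.transform import Rotation as Ro
def plan(x,y,z,yaw,s=None):
    "total tool-frame shift (m) at present orientation, then turn (rotvec deg)"
    s=s or ctrl.read_state(); p=np.array(s['eef_pos']); R=Ro.from_euler('xyz',s['tool_rot'])
    T=Ro.from_euler('xyz',[np.pi,0,np.radians(yaw)])
    print('t',round(s['clock'],2),'pos',p.round(1),'yaw',np.degrees(s['tool_rot'][2]).round(1),'w',round(s['width'],1),'q7',round(s['qpos'][6],2))
    print('shift m',(R.inv().apply(np.array([x,y,z])-p)/1000).round(4),'turn deg',np.degrees((R.inv()*T).as_rotvec()).round(1))
    print('shift m after turn',(T.inv().apply(np.array([x,y,z])-p)/1000).round(4))
E
python3 - <<'E'
from h import *
im=cv2.imread('pics/top0.png');h=cv2.cvtColor(im,cv2.COLOR_BGR2HSV)[...,0];r=im[...,2].astype(int)-im[...,1]
m=~((r>25)&(h>150))
# far edge (small row) of cylinders at top-plane, y from column middle
for n,roi,z,rad in [('bottle',(305,220,342,260),70,29),('jar',(435,220,470,252),36,26.5),('pot',(248,222,278,248),24,17)]:
    c=blob(m,roi); x0,y0=c.min(0); x1=c[:,0].max()
    p=toplane('top',[((x0+x1)/2,y0-.5)],z)[0]; print(n,(p-[rad,0]).round(1))
# buffer top face: bright
c=blob(im[...,1]>120,(372,224,425,262)); print('buffer',rect(toplane('top',c,28)))
plan(428,-170,150,114)
E
```

```text
bottle [428.8  19.8]
jar [ 445. -304.]
pot [442.1 172.2]
buffer (array([ 428.1, -170.8]), 95.7, 26.7, -65.9)
t 0.1 pos [ 215.3 -612.7  230.5] yaw 19.4 w 85.4 q7 -0.02
shift m [ 0.3475 -0.347   0.0811] turn deg [ -0.1  -0.1 -94.6]
shift m after turn [0.3179 0.3744 0.0805]
```

Call:
carry_out:
  deltas: [0,0,0,0.035,-0.035,0.008,-0.3,0,0,0,0.035,-0.035,0.008,-0.3,0,0,0,0.035,-0.035,0.008,-0.3,0,0,0,0.035,-0.035,0.008,-0.3,0,0,0,0.035,-0.035,0.008,-0.3,0,0,0,0.035,-0.035,0.008,-0.3,0,0,0,0.035,-0.035,0.008,-0.3,0,0,0,0.035,-0.035,0.008,-0.3,0,0,0,0.035,-0.035,0.008,-0.3,0,0,0,0.0325,-0.032,0.008,-0.3]

```text
clock: 1.35
eef_pos: [428.8, -169.0, 151.0]
tool_rot: [-3.141, 0.0, 0.338]
force: [0.4, -0.0, 0.8]
width: 55.3
gripper_force: 0.0
```

Call:
carry_out:
  deltas: [0,0,-10.5,0,0,0,-0.3,0,0,-10.5,0,0,0,-0.3,0,0,-10.5,0,0,0,-0.3,0,0,-10.5,0,0,0,-0.3,0,0,-10.5,0,0,0,-0.3,0,0,-10.5,0,0,0,-0.3,0,0,-10.5,0,0,0,-0.3,0,0,-10.5,0,0,0,-0.3,0,0,-10.6,0,0,0,-0.3,0,0,0,0,0,0,-0.3]

```text
clock: 2.6
eef_pos: [428.1, -170.8, 151.1]
tool_rot: [-3.142, -0.001, 1.987]
force: [-0.3, -0.5, 0.2]
width: 55.7
gripper_force: 0.0
```

Run:
```python
from h import *
save('wrist','w1')
plan(428,-170.5,14,114)
```

```text
t 2.65 pos [ 428.1 -170.8  151.1] yaw 113.7 w 55.3 q7 0.33
shift m [0.0002 0.     0.1371] turn deg [-0.  -0.  -0.3]
shift m after turn [0.0003 0.     0.1371]
```

View pics/w1.png

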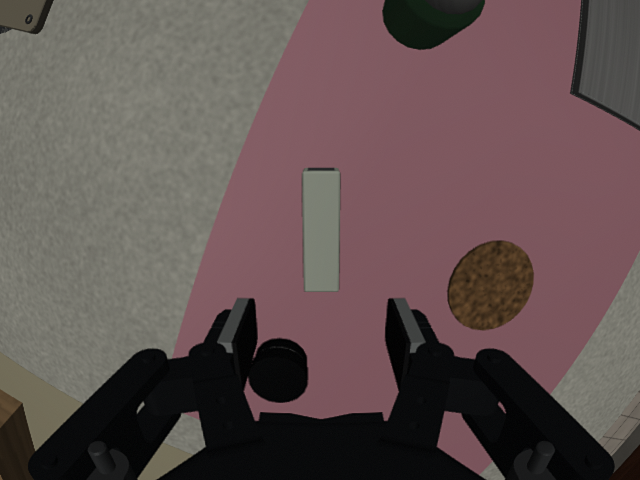

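The wrist view shows the buffer (321,230) centred between the fingers and aligned with them. Next: descend and grip.

Call:
carry_out:
  deltas: [0,0,0,0,0,0.04,-0.3,0,0,0,0,0,0.04,-0.3,0,0,0,0,0,0.04,-0.3,0,0,0,0,0,0.018,-0.3,0,0,0,0,0,0.007,-0.3,0,0,0,0,0,0,1,0,0,0,0,0,0,1,0,0,0,0,0,0,1,0,0,0,0,0,0,1,0,0,0,0,0,0,1]

```text
clock: 3.9
eef_pos: [428.5, -170.9, 6.6]
tool_rot: [3.141, 0.0, 1.988]
force: [-0.5, -0.8, 2.8]
width: 26.9
gripper_force: 59.9
```

Call:
carry_out:
  deltas: [0,0,0,0,0,-0.02,1,0,0,0,0,0,-0.04,1,0,0,0,0,0,-0.04,1,0,0,0,0,0,-0.04,1,0,0,-9.9,0,0,0,1,0,0,-9.9,0,0,0,1,0,0,-9.9,0,0,0,1,0,0,-9.9,0,0,0,1,0,0,-9.9,0,0,0,1,0,0,-9.9,0,0,0,1,0,0,-9.9,0,0,0,1,0,0,-9.6,0,0,0,1]

```text
clock: 5.4
eef_pos: [428.0, -170.9, 146.3]
tool_rot: [-3.142, -0.0, -2.912]
force: [-0.8, -0.8, -0.7]
width: 26.6
gripper_force: 59.6
```

Run:
```python
from h import *
plan(604,252.6,145,192.6)
```

```text
t 5.4 pos [ 428.  -170.9  146.3] yaw -166.9 w 26.6 q7 1.31
shift m [-0.2678  0.3723  0.0011] turn deg [-0.  -0.   0.5]
shift m after turn [-0.2642  0.3749  0.0013]
```

Call:
carry_out:
  deltas: [0,0,0,-0.0267,0.0373,0,1,0,0,0,-0.0267,0.0373,0,1,0,0,0,-0.0267,0.0373,0,1,0,0,0,-0.0267,0.0373,0,1,0,0,0,-0.0267,0.0373,0,1,0,0,0,-0.0267,0.0373,0,1,0,0,0,-0.0267,0.0373,0,1,0,0,0,-0.0267,0.0373,0,1,0,0,0,-0.0267,0.0373,0,1,0,0,0,-0.0267,0.0373,0,1,0,0,0.5,0,0,0,1,0,0,0,0,0,0,1]

```text
clock: 6.9
eef_pos: [605.2, 251.5, 145.7]
tool_rot: [-3.14, -0.001, -2.926]
force: [0.9, -1.1, -0.9]
width: 26.9
gripper_force: 59.6
```

Run:
```python
from h import *
plan(604,252.6,10,192.6)
```

```text
t 6.9 pos [605.2 251.5 145.7] yaw -167.6 w 26.9 q7 0.76
shift m [0.0007 0.0016 0.1357] turn deg [-0.1 -0.1 -0.2]
shift m after turn [0.0009 0.0014 0.1357]
```

Call:
carry_out:
  deltas: [0,0,0,0,0.001,0.04,1,0,0,0,0,0,0.04,1,0,0,0,0,0,0.035,1,0,0,0,0,0,0.013,1,0,0,0,0,0,0.007,1,0,0,0,0,0,0,1,0,0,0,0,0,0,-0.1,0,0,0,0,0,0,-0.1,0,0,0,0,0,0,-0.1,0,0,0,0,0,-0.02,-0.1,0,0,0,0,0,-0.05,-0.1,0,0,0,0,0,-0.05,-0.1]

```text
clock: 8.4
eef_pos: [605.3, 253.7, 133.9]
tool_rot: [3.141, 0.0, -2.925]
force: [1.3, 0.1, 1.0]
width: 46.6
gripper_force: 0.0
```

Run:
```python
from h import *
plan(448.4,329.9,130,118.2)
```

```text
t 8.4 pos [605.3 253.7 133.9] yaw -167.6 w 46.6 q7 0.75
shift m [0.1369 0.1081 0.0039] turn deg [ 0.  -0.  74.2]
shift m after turn [ 0.1413 -0.1023  0.0039]
```

Call:
carry_out:
  deltas: [0,0,0,0.0274,0.0216,0,-0.1,0,0,0,0.0274,0.0216,0,-0.1,0,0,0,0.0274,0.0216,0,-0.1,0,0,0,0.0274,0.0216,0,-0.1,0,0,0,0.0274,0.0216,0,-0.1,0,0,10.6,0,0,0,-0.1,0,0,10.6,0,0,0,-0.1,0,0,10.6,0,0,0,-0.1,0,0,10.6,0,0,0,-0.1,0,0,10.6,0,0,0,-0.1,0,0,10.6,0,0,0,-0.1,0,0,10.6,0,0,0,-0.1]

```text
clock: 9.9
eef_pos: [448.5, 330.2, 132.8]
tool_rot: [3.14, -0.001, 2.057]
force: [-0.5, 0.2, -0.4]
width: 47.1
gripper_force: 0.0
```

Run:
```python
from h import *
save('wrist','w2')
plan(448.4,329.9,2,118.2)
im=save('top','t2')[...,::-1];h=cv2.cvtColor(np.ascontiguousarray(im),cv2.COLOR_BGR2HSV)
m=(im[...,1]>125)&(h[...,1]<50)
c=blob(m,(210,130,260,205));print('buffer',rect(toplane('top',c,31)))
```

```text
t 9.95 pos [448.5 330.4 132.9] yaw 117.6 w 46.8 q7 -0.63
shift m [-0.0005 -0.0005  0.1309] turn deg [ 0.1 -0.  -0.6]
shift m after turn [-0.0004 -0.0003  0.1309]
buffer (array([624.5, 258.4]), 55.2, 27.9, 13.2)
```

View pics/w2.png

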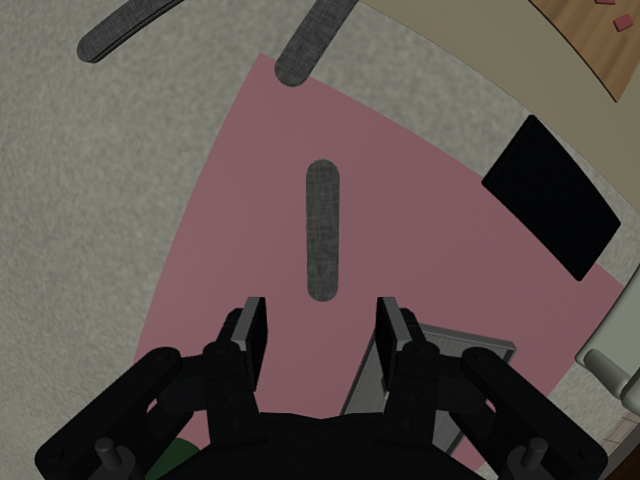

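The wrist view shows the file (322,230) centred and aligned with the fingers. Its look-alikes at (110,30) and (315,35) are well clear. Next: grip the file.

Call:
carry_out:
  deltas: [0,0,-0.5,0,0,0.04,-0.1,0,0,0,0,0,0.04,-0.1,0,0,0,0,0,0.035,-0.1,0,0,0,0,0,0.01,-0.1,0,0,0,0,0,0.0045,-0.1,0,0,0,0,0,0,1,0,0,0,0,0,0,1,0,0,0,0,0,0,1,0,0,0,0,0,0,1,0,0,0,0,0,0,1]

```text
clock: 11.25
eef_pos: [449.3, 330.2, 3.3]
tool_rot: [3.139, -0.0, 2.071]
force: [0.4, -1.1, 6.1]
width: 22.2
gripper_force: 59.6
```

Call:
carry_out:
  deltas: [0,0,0,0,0,-0.02,1,0,0,0,0,0,-0.04,1,0,0,0,0,0,-0.04,1,0,0,0,0,0,-0.04,1,0,0,-10.5,0,0,0,1,0,0,-10.5,0,0,0,1,0,0,-10.5,0,0,0,1,0,0,-10.5,0,0,0,1,0,0,-10.5,0,0,0,1,0,0,-10.5,0,0,0,1,0,0,-10.5,0,0,0,1,0,0,0,0,0,0,1]

```text
clock: 12.75
eef_pos: [448.6, 329.2, 142.0]
tool_rot: [3.141, -0.0, -2.932]
force: [0.1, -0.2, -0.7]
width: 22.0
gripper_force: 58.9
```

Run:
```python
from h import *
plan(637.6,102.2,140,192.6)
```

```text
t 12.75 pos [448.6 329.2 142. ] yaw -168.0 w 22.0 q7 0.41
shift m [-0.1375 -0.2614  0.0019] turn deg [ 0.  -0.  -0.6]
shift m after turn [-0.1349 -0.2627  0.002 ]
```

Call:
carry_out:
  deltas: [0,0,0,-0.0229,-0.0436,0,1,0,0,0,-0.0229,-0.0436,0,1,0,0,0,-0.0229,-0.0436,0,1,0,0,0,-0.0229,-0.0436,0,1,0,0,0,-0.0229,-0.0436,0,1,0,0,0,-0.0229,-0.0436,0,1,0,0,-0.6,0,0,0,1,0,0,0,0,0,0.04,1,0,0,0,0,0,0.04,1,0,0,0,0,0,0,1]

```text
clock: 14.0
eef_pos: [635.2, 102.4, 59.3]
tool_rot: [-3.141, -0.006, -2.92]
force: [-0.1, 0.2, 0.4]
width: 22.3
gripper_force: 58.9
```

Run:
```python
from h import *
plan(637.6,102.2,6.5,192.6)
```

```text
t 14.0 pos [635.2 102.4  59.3] yaw -167.3 w 22.3 q7 0.91
shift m [-0.0027 -0.0007  0.0528] turn deg [-0.  -0.4  0.1]
shift m after turn [-0.0023 -0.0007  0.0528]
```

Call:
carry_out:
  deltas: [0,0,0,-0.001,0,0.03,1,0,0,0,0,0,0.014,1,0,0,0,0,0,0.006,1,0,0,0,0,0,0.002,1,0,0,0,0,0,0,1,0,0,0,0,0,0,-0.1,0,0,0,0,0,0,-0.1,0,0,0,0,0,0,-0.1,0,0,0,0,0,-0.02,-0.1,0,0,0,0,0,-0.05,-0.1,0,0,0,0,0,-0.05,-0.1,0,0,0,0,0,-0.02,-0.6]

```text
clock: 15.5
eef_pos: [640.4, 104.2, 154.5]
tool_rot: [3.141, 0.006, -2.919]
force: [-0.0, 0.1, -0.6]
width: 63.3
gripper_force: 0.0
```

Run:
```python
from h import *
plan(445,-304,150,102.6)
```

```text
t 15.5 pos [640.4 104.2 154.5] yaw -167.2 w 63.3 q7 0.98
shift m [ 0.2809 -0.3548  0.0027] turn deg [ 0.3  0.2 90.2]
shift m after turn [-0.3557 -0.2798  0.0045]
```

Call:
carry_out:
  deltas: [0,0,0,0.0281,-0.0355,0,-0.7,0,0,0,0.0281,-0.0355,0,-0.7,0,0,0,0.0281,-0.0355,0,-0.7,0,0,0,0.0281,-0.0355,0,-0.7,0,0,0,0.0281,-0.0355,0,-0.7,0,0,0,0.0281,-0.0355,0,-0.7,0,0,0,0.0281,-0.0355,0,-0.7,0,0,0,0.0281,-0.0355,0,-0.7,0,0,0,0.0281,-0.0355,0,-0.7,0,0,0,0.028,-0.0355,0,-0.7]

```text
clock: 16.75
eef_pos: [442.3, -306.7, 150.1]
tool_rot: [-3.141, -0.0, -2.919]
force: [0.3, 0.6, 0.0]
width: 72.7
gripper_force: 0.0
```

Call:
carry_out:
  deltas: [0,0,10,0,0,0,-0.7,0,0,10,0,0,0,-0.7,0,0,10,0,0,0,-0.7,0,0,10,0,0,0,-0.7,0,0,10,0,0,0,-0.7,0,0,10,0,0,0,-0.7,0,0,10,0,0,0,-0.7,0,0,10,0,0,0,-0.7,0,0,10,0,0,0,-0.7,0,0,0,0,0,0,-0.7]

```text
clock: 18.0
eef_pos: [443.2, -305.1, 150.2]
tool_rot: [-3.141, 0.0, 1.796]
force: [0.5, -0.2, 0.3]
width: 72.3
gripper_force: 0.0
```

Run:
```python
from h import *
im=save('top','t3')
im=save('wrist','w3')
c=blob((im.max(2)<60),(240,130,400,300));c0,r=cv2.minEnclosingCircle(c);print('jar px',c0,r,toplane('wrist',[c0],36))
plan(445,-304,8,102.6)
cv2.imwrite('pics/m3.png',np.vstack([cv2.imread('pics/t3.png')[110:290,130:530],cv2.resize(cv2.imread('pics/w3.png'),(400,300))]))
```

```text
jar px (324.11505126953125, 234.83473205566406) 37.51572036743164 [[ 444.17200612 -302.32833423]]
t 18.1 pos [ 443.2 -305.2  150. ] yaw 102.9 w 72.4 q7 0.33
shift m [0.0007 0.002  0.142 ] turn deg [-0.  -0.   0.3]
shift m after turn [0.0007 0.002  0.142 ]
```

View pics/m3.png

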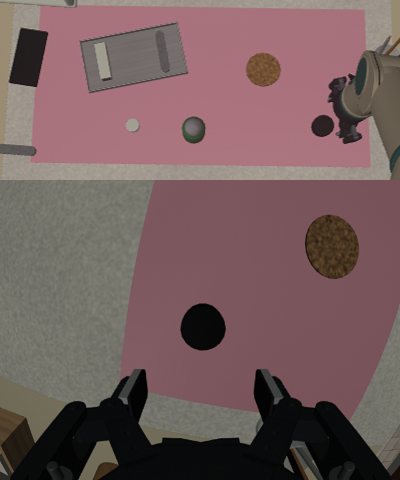

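Both placed items show in the top view: buffer (102,60) on the left of the tray, file (162,50) on the right. The jar (203,326) is centred between the fingers.

Call:
carry_out:
  deltas: [0,0,0,0.0015,0.0015,0.04,-0.7,0,0,0,0,0,0.04,-0.7,0,0,0,0,0,0.04,-0.7,0,0,0,0,0,0.015,-0.7,0,0,0,0,0,0.007,-0.7,0,0,0,0,0,0,1,0,0,0,0,0,0,1,0,0,0,0,0,0,1,0,0,0,0,0,0,1,0,0,0,0,0,0,1]

```text
clock: 19.35
eef_pos: [445.2, -304.1, 9.0]
tool_rot: [3.14, 0.002, 1.793]
force: [-0.4, -0.2, 6.6]
width: 51.7
gripper_force: 62.7
```

Call:
carry_out:
  deltas: [0,0,0,0,0,-0.02,1,0,0,0,0,0,-0.04,1,0,0,0,0,0,-0.04,1,0,0,0,0,0,-0.04,1,0,0,0,0,0,0,1]

```text
clock: 19.98
eef_pos: [446.3, -304.6, 150.9]
tool_rot: [3.137, 0.005, 1.793]
force: [-0.8, 0.5, -1.5]
width: 51.4
gripper_force: 62.6
```

Run:
```python
from h import *
plan(620.8,177.4,60,102.6)
im=cv2.imread('pics/t3.png');h=cv2.cvtColor(im,cv2.COLOR_BGR2HSV)
b=im.astype(int);m=~((b[...,2]-b[...,1]>25)&(h[...,0]>150))
print('tray',rect(toplane('top',blob(m,(200,125,330,210)),14)))
c=blob(im[...,1]>118,(215,135,245,200));B=rect(toplane('top',c,31));print('buffer',B)
c=blob(im[...,1]<88,(282,133,303,192));F=rect(toplane('top',c,15));print('file',F)
a=np.radians(12.6);A=np.array([[np.cos(a),np.sin(a)],[-np.sin(a),np.cos(a)]])
for q in(B,F):print(A@(q[0]-[620.8,177.4]))
```

```text
t 19.98 pos [ 446.3 -304.6  150.9] yaw 102.7 w 51.4 q7 0.32
shift m [0.4322 0.276  0.0901] turn deg [0.3 0.3 0.1]
shift m after turn [0.4324 0.2755 0.0909]
tray (array([620.9, 177.4]), 259.6, 141.9, -77.5)
buffer (array([605.9, 254.2]), 93.5, 27.8, 12.5)
file (array([635.8, 102.5]), 112.1, 20.5, 11.2)
[ 2.21224119 78.20074161]
[ -1.70017735 -76.36831409]
```

Call:
carry_out:
  deltas: [0,0,0,0.0432,0.0276,0,1,0,0,0,0.0432,0.0276,0,1,0,0,0,0.0432,0.0276,0,1,0,0,0,0.0432,0.0276,0,1,0,0,0,0.0432,0.0276,0,1,0,0,0,0.0432,0.0276,0,1,0,0,0,0.0432,0.0276,0,1,0,0,0,0.0432,0.0276,0,1,0,0,0,0.0432,0.0276,0,1,0,0,0,0.0432,0.0276,0,1,0,0,0,0,0,0.04,1,0,0,0,0,0,0,1]

```text
clock: 21.48
eef_pos: [614.9, 177.4, 103.8]
tool_rot: [-3.133, 0.002, 1.795]
force: [-0.5, 0.1, -0.8]
width: 51.0
gripper_force: 62.8
```

Run:
```python
from h import *
plan(620.8,177.4,12,102.6)
```

```text
t 21.48 pos [614.9 177.4 103.8] yaw 102.8 w 51.0 q7 -0.48
shift m [-0.0011  0.0065  0.0918] turn deg [-0.5  0.1  0.2]
shift m after turn [-0.0012  0.0057  0.0918]
```

Call:
carry_out:
  deltas: [0,0,0,-0.001,0.005,0.03,1,0,0,0,0,0,0.03,1,0,0,0,0,0,0,1,0,0,0,0,0,0,1]

```text
clock: 21.98
eef_pos: [624.2, 178.5, 49.3]
tool_rot: [3.14, -0.0, 1.792]
force: [0.8, -0.4, -0.0]
width: 51.0
gripper_force: 62.8
```

Run:
```python
from h import *
plan(620.8,177.4,12,102.6)
```

```text
t 21.98 pos [624.2 178.5  49.3] yaw 102.7 w 51.0 q7 -0.51
shift m [-0.0004 -0.0036  0.0373] turn deg [ 0.1 -0.   0.1]
shift m after turn [-0.0004 -0.0035  0.0373]
```

Call:
carry_out:
  deltas: [0,0,0,-0.0005,-0.0035,0.02,1,0,0,0,0,0,0.01,1,0,0,0,0,0,0.005,1,0,0,0,0,0,0.002,1,0,0,0,0,0,0,1,0,0,0,0,0,0,-0.7,0,0,0,0,0,0,-0.7,0,0,0,0,0,0,-0.7,0,0,0,0,0,-0.02,-0.7,0,0,0,0,0,-0.04,-0.5,0,0,0,0,0,-0.04,-0.5,0,0,0,0,0,0,-0.3]

```text
clock: 23.48
eef_pos: [622.8, 179.0, 115.9]
tool_rot: [3.133, -0.001, 1.793]
force: [-0.5, -0.7, -0.1]
width: 55.4
gripper_force: 0.0
```

Run:
```python
from h import *
plan(442,172.2,110,102.6)
```

```text
t 23.48 pos [622.8 179.  115.9] yaw 102.7 w 55.4 q7 -0.48
shift m [ 0.0332 -0.1779  0.0044] turn deg [ 0.5 -0.1  0.1]
shift m after turn [ 0.0328 -0.1779  0.0059]
```

Call:
carry_out:
  deltas: [0,0,0,0.0066,-0.0356,0,-0.3,0,0,0,0.0066,-0.0356,0,-0.3,0,0,0,0.0066,-0.0356,0,-0.3,0,0,0,0.0066,-0.0356,0,-0.3,0,0,0,0.0066,-0.0356,0,-0.3,0,0,0,0,0,0,-0.3,0,0,0,0,0,0,-0.3,0,0,0,0,0,0,-0.3]

```text
clock: 24.48
eef_pos: [440.4, 170.7, 110.9]
tool_rot: [3.14, -0.0, 1.792]
force: [0.4, -0.3, -0.4]
width: 55.6
gripper_force: 0.0
```

Run:
```python
from h import *
plan(442,172.2,8,102.6)
im=save('wrist','w4')
h=cv2.cvtColor(im,cv2.COLOR_RGB2HSV)
c=blob((im[...,1]>110)&(h[...,1]<45),(260,160,385,320));c0,r=cv2.minEnclosingCircle(c);print('pot px',c0,r,toplane('wrist',[c0],24))
s=save('side','s4')
t=save('top','t4')
c=blob(t.max(2)<60,(245,135,285,190));c0,r=cv2.minEnclosingCircle(c);print('jar px',c0,r,toplane('top',[c0],39))
x0,y0=c.min(0);x1=c[:,0].max();print(toplane('top',[((x0+x1)/2,y0-.5)],39)-[26.5,0])
cv2.imwrite('pics/m4.png',np.vstack([cv2.imread('pics/t4.png')[110:290,130:530],cv2.resize(cv2.imread('pics/w4.png'),(400,300))]))
```

```text
t 24.48 pos [440.4 170.7 110.9] yaw 102.7 w 55.6 q7 -0.7
shift m [0.0011 0.0017 0.1029] turn deg [ 0.1 -0.   0.1]
shift m after turn [0.0012 0.0019 0.1029]
pot px (322.4721374511719, 246.0786895751953) 25.544580459594727 [[439.91833588 173.49642065]]
jar px (263.0, 165.5) 11.236202239990234 [[616.31282743 174.50478417]]
[[618.82527436 175.45763106]]
```

View pics/m4.png

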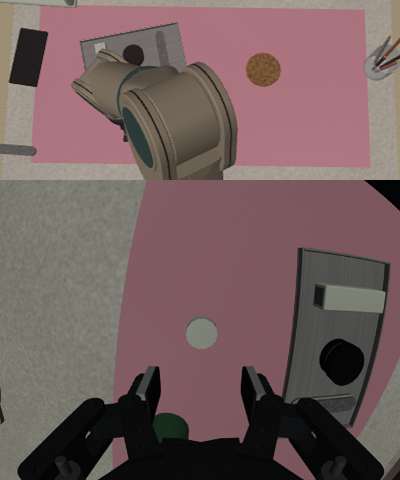

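The top view shows the jar (132,55) in the tray. The wrist view shows the pot (202,333) centred, with slight offsets.

Call:
carry_out:
  deltas: [0,0,0,0.002,0.001,0.04,-0.3,0,0,0,0,0,0.04,-0.3,0,0,0,0,0,0.018,-0.3,0,0,0,0,0,0.006,-0.3,0,0,0,0,0,0.002,-0.3,0,0,0,0,0,0,1,0,0,0,0,0,0,1,0,0,0,0,0,0,1,0,0,0,0,0,0,1]

```text
clock: 25.75
eef_pos: [440.3, 172.8, 5.8]
tool_rot: [3.14, -0.0, 1.793]
force: [-1.3, 0.2, 6.9]
width: 31.8
gripper_force: 59.2
```

Call:
carry_out:
  deltas: [0,0,0,0,0,-0.02,1,0,0,0,0,0,-0.04,1,0,0,0,0,0,-0.04,1,0,0,0,0,0,-0.02,1,0,0,0,0,0,0,1,0,0,0,0,0,0,1]

```text
clock: 26.5
eef_pos: [439.4, 172.2, 124.4]
tool_rot: [-3.141, 0.0, 1.793]
force: [-0.2, 0.4, -0.2]
width: 31.4
gripper_force: 59.5
```

Run:
```python
from h import *
plan(620,177,125,102.6)
t=save('wrist','w5')
```

```text
t 26.5 pos [439.4 172.2 124.4] yaw 102.7 w 31.4 q7 -0.72
shift m [-0.0351  0.1772 -0.0007] turn deg [-0.   0.   0.1]
shift m after turn [-0.0347  0.1773 -0.0006]
```

Call:
carry_out:
  deltas: [0,0,0,-0.007,0.0355,0,1,0,0,0,-0.007,0.0355,0,1,0,0,0,-0.007,0.0355,0,1,0,0,0,-0.007,0.0355,0,1,0,0,0,-0.007,0.0355,0,1,0,0,0,0,0,0,1,0,0,0,0,0,0.03,1,0,0,0,0,0,0.02,1,0,0,0,0,0,0,1,0,0,0,0,0,0,1]

```text
clock: 27.8
eef_pos: [620.6, 178.1, 75.3]
tool_rot: [3.141, -0.0, 1.794]
force: [0.8, 0.1, -1.0]
width: 32.1
gripper_force: 59.6
```

Run:
```python
from h import *
plan(620.5,177,46,102.6)
w=save('wrist','w6');save('side','s6')
c=ctrl.calibration('wrist')
a=cv2.imread('pics/w6.png')[200:480,160:480];b=cv2.resize(cv2.imread('pics/s6.png')[210:340,130:280],(320,280))
cv2.imwrite('pics/m6.png',np.hstack([a,b]))
```

```text
t 27.8 pos [620.6 178.1  75.3] yaw 102.8 w 32.1 q7 -0.53
shift m [-0.0011 -0.0003  0.0293] turn deg [ 0.  -0.   0.2]
shift m after turn [-0.0011 -0.0003  0.0293]
```

View pics/m6.png

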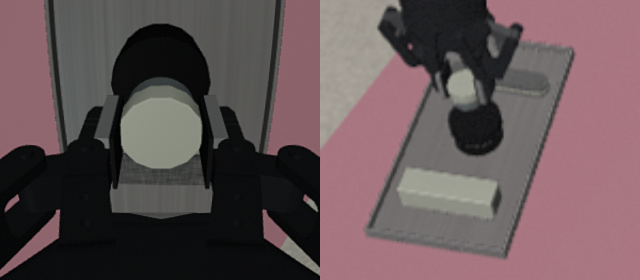

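The pot is held over the jar, and their lateral centres agree (jar u≈160, pot u≈161). Next: lower and release.

Call:
carry_out:
  deltas: [0,0,0,-0.001,0,0.015,1,0,0,0,0,0,0.009,1,0,0,0,0,0,0.004,1,0,0,0,0,0,0.0015,1,0,0,0,0,0,0,1,0,0,0,0,0,0,1]

```text
clock: 28.65
eef_pos: [621.0, 176.9, 45.6]
tool_rot: [3.141, -0.0, 1.793]
force: [0.4, -0.2, -1.2]
width: 31.6
gripper_force: 59.6
```

Call:
carry_out:
  deltas: [0,0,0,0,0,0,0.1,0,0,0,0,0,0,0,0,0,0,0,0,0,-0.3,0,0,0,0,0,0,-0.3,0,0,0,0,0,-0.02,-0.3,0,0,0,0,0,-0.04,-0.3,0,0,0,0,0,-0.05,-0.8,0,0,0,0,0,-0.02,-0.8,0,0,0,0,0,0,-0.8]

```text
clock: 29.78
eef_pos: [622.1, 177.4, 178.5]
tool_rot: [3.136, -0.001, 1.793]
force: [-0.7, -0.3, -0.0]
width: 76.8
gripper_force: 0.0
```

Run:
```python
from h import *
plan(429,20,170,102.6)
```

```text
t 29.77 pos [622.1 177.4 178.5] yaw 102.7 w 76.8 q7 -0.47
shift m [-0.111  -0.2231  0.0073] turn deg [ 0.3 -0.   0.1]
shift m after turn [-0.1115 -0.2228  0.0085]
```

Call:
carry_out:
  deltas: [0,0,0,-0.0185,-0.0372,0,-1,0,0,0,-0.0185,-0.0372,0,-1,0,0,0,-0.0185,-0.0372,0,-1,0,0,0,-0.0185,-0.0372,0,-1,0,0,0,-0.0185,-0.0372,0,-1,0,0,0,-0.0185,-0.0372,0,-1,0,0,0,0,0,0,-1,0,0,0,0,0,0,-1,0,0,0,0,0,0,-1]

```text
clock: 30.9
eef_pos: [428.5, 20.1, 175.3]
tool_rot: [3.141, -0.001, 1.794]
force: [-0.0, 0.0, -0.4]
width: 85.4
gripper_force: 0.0
```

Run:
```python
from h import *
plan(429,20,45,102.6)
w=save('wrist','w7');save('side','s7');save('top','t7')
cv2.imwrite('pics/m7.png',np.vstack([np.hstack([cv2.resize(cv2.imread('pics/w7.png'),(400,300)),cv2.imread('pics/s7.png')[100:400,60:460]]),cv2.resize(cv2.imread('pics/t7.png')[120:210,190:430],(800,300))]))
```

```text
t 30.9 pos [428.5  20.1 175.3] yaw 102.8 w 85.4 q7 -0.35
shift m [-0.0003  0.0004  0.1303] turn deg [ 0.1 -0.   0.2]
shift m after turn [-0.0002  0.0005  0.1303]
```

View pics/m7.png

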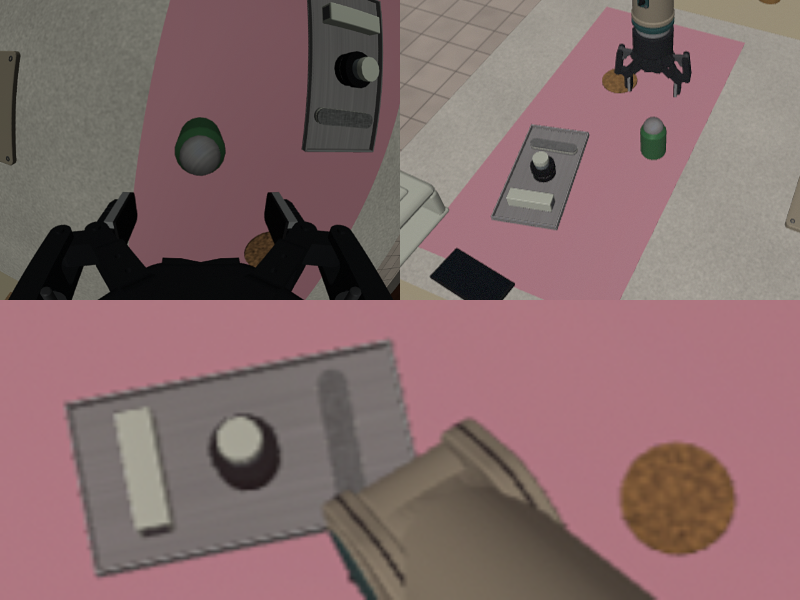

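In the side and top crops the pot stands centred on the jar, allowing for parallax. The bottle (200,147) is centred between the fingers. Next: grip the bottle.

Call:
carry_out:
  deltas: [0,0,0,0,0,0.04,-1,0,0,0,0,0,0.04,-1,0,0,0,0,0,0.04,-1,0,0,0,0,0,0.012,-1,0,0,0,0,0,0.006,-1,0,0,0,0,0,0,-0.7,0,0,0,0,0,0,-0.5,0,0,0,0,0,0,1,0,0,0,0,0,0,1,0,0,0,0,0,0,1,0,0,0,0,0,0,1]

```text
clock: 32.42
eef_pos: [428.2, 19.1, 38.7]
tool_rot: [3.139, 0.001, 1.793]
force: [-0.7, -0.3, 10.8]
width: 56.5
gripper_force: 62.0
```

Call:
carry_out:
  deltas: [0,0,0,0,0,-0.01,1,0,0,0,0,0,-0.015,1,0,0,0,0,0,-0.015,1,0,0,0,0,0,-0.01,1,0,0,0,0,0,0,1]

```text
clock: 33.05
eef_pos: [428.0, 19.0, 88.1]
tool_rot: [3.14, 0.0, 1.793]
force: [0.7, -0.5, -3.4]
width: 56.4
gripper_force: 64.7
```

Run:
```python
from h import *
plan(595,-158.7,86,102.6)
```

```text
t 33.05 pos [428.   19.   88.1] yaw 102.7 w 56.4 q7 -0.56
shift m [-0.2101  0.1238  0.0023] turn deg [0.1 0.  0.1]
shift m after turn [-0.2098  0.1242  0.0021]
```

Call:
carry_out:
  deltas: [0,0,0,-0.01,0.006,0,1,0,0,0,-0.02,0.012,0,1,0,0,0,-0.025,0.0145,0,1,0,0,0,-0.025,0.0145,0,1,0,0,0,-0.025,0.0145,0,1,0,0,0,-0.025,0.0145,0,1,0,0,0,-0.025,0.0145,0,1,0,0,0,-0.025,0.0145,0,1,0,0,0,-0.02,0.012,0,1,0,0,0,-0.01,0.0065,0,1,0,0,0,0,0,0,1,0,0,0,0,0,0,1]

```text
clock: 34.55
eef_pos: [593.5, -157.3, 87.0]
tool_rot: [-3.14, -0.001, 1.795]
force: [-1.1, 0.5, -2.2]
width: 56.5
gripper_force: 64.7
```

Run:
```python
from h import *
plan(595,-158.7,44,102.6)
```

```text
t 34.55 pos [ 593.5 -157.3   87. ] yaw 102.8 w 56.5 q7 -0.08
shift m [-0.0018  0.0012  0.043 ] turn deg [-0.1 -0.1  0.2]
shift m after turn [-0.0017  0.0012  0.043 ]
```

Call:
carry_out:
  deltas: [0,0,0,-0.0015,0.001,0.015,1,0,0,0,0,0,0.015,1,0,0,0,0,0,0.007,1,0,0,0,0,0,0.003,1,0,0,0,0,0,0.002,1,0,0,0,0,0,0,1,0,0,0,0,0,0,1]

```text
clock: 35.42
eef_pos: [595.9, -159.7, 45.7]
tool_rot: [3.141, 0.0, 1.793]
force: [-0.4, 0.3, -2.4]
width: 56.3
gripper_force: 64.7
```

Call:
carry_out:
  deltas: [0,0,0,0,0,0.001,1,0,0,0,0,0,0.001,1,0,0,0,0,0,0,1]

```text
clock: 35.8
eef_pos: [596.0, -159.7, 44.8]
tool_rot: [3.141, 0.001, 1.793]
force: [-3.1, 0.5, 6.6]
width: 56.3
gripper_force: 65.7
```

Contact with the coaster. Next: release and retreat.

Call:
carry_out:
  deltas: [0,0,0,0,0,0,-0.45,0,0,0,0,0,0,-0.7,0,0,0,0,0,0,-1,0,0,0,0,0,0,-1,0,0,0,0,0,0,-1,0,0,0,0,0,-0.03,-1,0,0,0,0,0,-0.05,-1,0,0,0,0,0,-0.05,-1]

```text
clock: 36.8
eef_pos: [595.4, -159.5, 174.4]
tool_rot: [-3.141, -0.001, 1.794]
force: [1.3, 0.3, -0.5]
width: 85.3
gripper_force: 0.0
```

Call:
carry_out:
  deltas: [0,0,0,-0.04,-0.035,-0.01,-1,0,0,0,-0.04,-0.035,-0.01,-1,0,0,0,-0.04,-0.035,-0.01,-1,0,0,0,-0.04,-0.035,0,-1,0,0,0,0,0,0,-1,0,0,0,0,0,0,-1]

```text
clock: 37.55
eef_pos: [494.6, -345.9, 203.3]
tool_rot: [3.141, -0.001, 1.793]
force: [-0.3, 0.6, -0.7]
width: 85.7
gripper_force: 0.0
```

Run:
```python
from h import *
t=save('top','t8');save('side','s8');s=ctrl.read_state();print(s['eef_pos'],s['force'])
im=t[...,::-1].copy();hs=cv2.cvtColor(im,cv2.COLOR_BGR2HSV)
A=Ro.from_euler('z',-12.6,degrees=True).as_matrix()[:2,:2];T=np.array([620.8,177.4])
def rep(n,q): print(n,q,'tray',(A@(q[0]-T)).round(1))
rep('buffer',rect(toplane('top',blob(im[...,1]>118,(215,135,245,200)),31)))
rep('file',rect(toplane('top',blob(im[...,1]<88,(282,133,303,192)),15)))
rep('pot',rect(toplane('top',blob(im[...,1]>118,(248,135,280,190)),63)))
c=blob(im.max(2)<80,(245,135,285,190));x0,y0=c.min(0);x1,y1=c.max(0);print('jar px',x0,x1,y0,y1,(A@(toplane('top',[((x0+x1)/2,(y0+y1)/2)],36)[0]-T)).round(1))
# bottle: cap (grey, low sat) and coaster
g=(hs[...,0]>40)&(hs[...,0]<95)&(hs[...,1]>60)
c=blob(g,(365,145,425,210));x0,y0=c.min(0);x1,y1=c.max(0);print('bottle',toplane('top',[((x0+x1)/2,y0-.5)],76)-[29,0],'base near',toplane('top',[((x0+x1)/2,y1+.5)],6)+[29,0])
cv2.imwrite('pics/m8.png',np.vstack([cv2.resize(cv2.imread('pics/s8.png')[130:340,140:360],(400,380)),cv2.resize(im[130:215,200:430],(400,148))]))
```

```text
[ 495.46509824 -344.70510417  203.4674442 ] [-0.08929027  0.30939767 -0.66995842]
buffer (array([605.8, 254.4]), 93.5, 27.5, 12.4) tray [ 2.2 78.4]
file (array([635.8, 102.5]), 112.1, 21.3, 10.8) tray [ -1.7 -76.4]
pot (array([620.7, 177. ]), 31.2, 29.9, 1.8) tray [-0.2 -0.4]
jar px 253.0 273.0 154.0 176.0 [-2.8 -1.9]
bottle [[ 591.3951193  -156.00147648]] base near [[ 598.85222604 -164.41074368]]
```

View pics/m8.png

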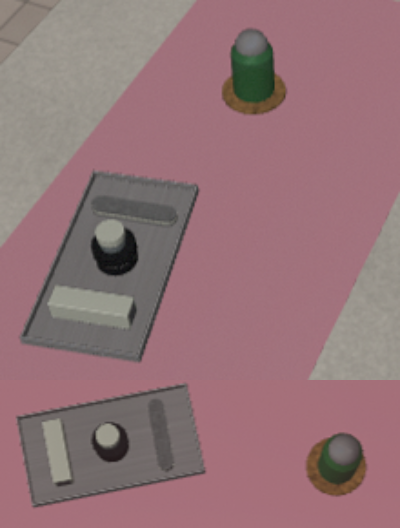

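The final views show everything in place, with all measured offsets well inside tolerance. The bottle stands upright on the coaster and the robot is clear.

```bash
python3 -c "
from cell import ctrl
print(ctrl.finish_job())"
```

```text
the job is handed in; nothing more can be done
None
```

I handed the job in at about 38 s of the 112 s limit. By the last camera check, the jar with the pot on top, the buffer and the file are set in the tray and the bottle stands upright on the coaster, all within tolerance; I never reached for the brush cup or the phone, and the hand-in returned no verdict.

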